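# Index the backstop three clicks and set the terminal block against it

### The arm

A 7-joint arm with a two-finger parallel gripper is mounted at the origin on the work surface. World frame = base frame: x ahead of the robot, y to its left, z up, the work surface at z = 0. Lengths are in m, angles in rad, forces in N, time in s.
With the tool pointing down it reaches from about 0.4 to 0.85 m from the base axis. Payload 6.9 kg.
Tool frame: the origin (TCP) lies midway between the tips of the shut fingers; the grasp point (between the pads) lies 19 mm behind it; x points along the fingers, y is the direction in which the jaws open and shut, and the axes are right-handed (so a half turn about x gives the same grasp; the last joint's range is limited). The gripper opens to 85 mm and grips with 20 to 120 N. Pads are 22 mm wide; open, the fingers measure 114 mm over their backs; the gripper's body (76 mm by 85 mm) begins 54 mm behind the grasp point. The pads swing forward as they close: fully open they stand 13 mm farther back than shut.
Start: joints at [-1.022, 0.507, -0.238, 1.5, 0.126, 1.149, -0.155], TCP at [0.268, 0.565, 0.231] pointing down, gripper open.
Joint ranges: [-3.08, 3.08], [-0.24, 2.05], [-1.43, 1.35], [0, 2.5], [-1.52, 4.66], [0.17, 1.96], [-2.89, 2.89]. Speed limits (rad/s): [2.39, 2.39, 3.14, 3.14, 3.14, 3.14, 3.14].

### API

Orientations are given as a unit quaternion [x, y, z, w].
In Python, from workcell import robot gives the robot as it stands.
- The arm moves only by the shell command python3 -m crank 'ROWS' [FORCE]. ROWS is a JSON object of lists of equal length, an entry for each row: "jaw": the gripper command: -1 is shut, 1 is fully open, values between are in proportion; "delta_pos": the shift along the world's x, y, z in cm, a list of three; "turn": the turn, a rotation vector about the world's x, y, z in rad, a list of three. A call has 1 to 12 rows; each row is the pose to reach, as a shift and turn from the pose commanded when the call began; what a row does not reach only later rows make up. A row lasts 1/10 s, in which the tool goes at most 50 mm and 8.59 degrees, less where a joint would pass 70% of its speed; a pose out of reach is approached as far as the arm can. A call with a gripper value outside its range is refused whole. The fingers move at their own pace and stop on an object; FORCE is the grip in N (left out, the last holds). Time passes only in rows, so rows that repeat a pose let the fingers close. It gives the time, the measured TCP pose, the force and the opening at its end, in the units of the state.
- robot.get_state(): the state, without advancing time (a new reading comes with each control period).
- robot.grab_frame(name): name is "side" or "top" or "wrist"; returns the picture (480x640x3 uint8, red, green, blue); there is no depth.
- robot.camera_params(name): a dict with "K" (3x3 intrinsics, pixels), "R" (3x3) and "t" (3): a world point X has camera coordinates R X + t. Camera axes: x right, y down, z forward; pixel columns grow to the right and rows downward; lengths in m; the calibration is good to about 2 mm. A picture is of the moment at which its call begins: read the wrist's pose just before it. camera_params takes no time and is no camera call; for the wrist camera it gives the pose at the moment of the call.
- robot.hand_in(): hands the job in, once; it reports no verdict.
The state is a dict: "clock": time; "joint_positions": joint angles; "joint_vel": joint speeds; "joint_efforts": joint torques, N m; "tcp_pos": TCP position; "orientation": TCP orientation; "force": force on the tool from outside, world axes, zero at the start; "ft_torque": the same for the moment, N m; "opening": finger opening in m.
Only numpy, scipy, OpenCV 4.12 (cv2) and the standard library are available. Lean on these libraries where they do the work, as an engineer would, in place of code of your own. Each camera call takes 0.05 s, during which the arm holds its last target. There are 200 camera calls.

### The job

Set up the marking fixture for the next part: push the red thumb lever exactly three clicks towards the green dot from the notch where it now stands, one click at a time, letting it rest in each notch and never going past the third; move the backstop only with this lever. Then gently slide the terminal block along its guide channel until it sits snug against the backstop, standing upright. Leave the spare block, the screwdriver and the blue bin where they are.

Things in the scene. Friction and masses are not known exactly. Their poses are not given: they have to be found in the camera images.
- fixture: grey base plate 245 x 340 x 12 mm, fixed. Origin at its underside, z up. Plate spans x -145..+100, y -180..+160 mm, top at z 12. Guide channel along y, centre x +63, floor = plate top, between steel rails at x 28..36 (top z 24) and x 90..98 (top z 32). Blue housing x -38..26, y -50..50, top z 34. White dots mark 7 lever notches; a green dot lies past the last one at the -y end
- index_lever (a joint): lever angle about its upright pivot, rad. Notches at 0, 0.25, 0.50 .. 1.50: one click = 0.25. Starts in one of the first three. Grows towards the green dot (red post goes to fixture -y). Sprung detents: pushed past half a click it snaps on into the next notch, short of that it falls back. Needs about 7 N at the post. A click moves the backstop 7 mm to -y
- lever_post (a point): centre of the upright red round post on the lever's end, 18 mm diameter, 40 mm high (20 mm above and below this point), 90 mm from the pivot; its top is 83 mm above the fixture's origin. Under it the steel lever arm, 8 mm thick, underside 36 mm above the fixture's origin
- lever_pivot (a point): point on the lever's pivot axis, level with the middle of the post; fixed at (-20, 0, 63) mm in the fixture's frame. At joint value q the post lies from here at 90 mm times (-cos(q-0.75), -sin(q-0.75)) along the fixture's x and y
- stop_face (a point): centre of the backstop's contact face: upright aluminium plate across the channel, 46 mm wide (x), 12 mm thick, top 52 mm above the fixture's origin. The face looks to fixture -y, towards the block; axes as the fixture. At lever value 0 it is at y +120 mm in the fixture's frame. Pushed with over about 20 N it slips a notch
- block_center (a point): centre (half-way up) of the loose terminal block in the guide channel: dark box with white and orange terminals on top, 50 (x) x 42 (y, along the channel) x 56 mm high, about 160 g, 4 mm play across the channel. Axes start as the fixture's. Snug: its +y face touches the backstop, so its centre is 21 mm from stop_face along y
- spare_center (a point): centre of a spare terminal block of the same size and looks standing on the table outside the fixture; leave it
- screwdriver: yellow-handled screwdriver lying on the table beyond the fixture; leave it
- blue_bin: small open blue bin 160 x 110 x 70 mm on the table, origin under its centre; leave it
Not all that is in view belongs to the job. Leave any purple look-alike of the part that bears block_center alone.

How it is judged:
On the way, in this order (a step that is already met when the one before it is completed fails the run):
1. the lever rests one click on from its start (distance of lever_post from where it was at the start of the episode between 0.0175 and 0.0275 m), for 0.2 s.
2. the lever rests two clicks on from its start (distance of lever_post from where it was at the start of the episode between 0.0395 and 0.0495 m), for 0.2 s.
3. the lever rests three clicks on from its start (distance of lever_post from where it was at the start of the episode between 0.061 and 0.071 m), for 0.2 s.
4. the block is snug against the backstop (y of block_center in the frame of stop_face between -0.024 and -0.018 m), for 0.2 s.
At the end, for the whole second after the job is handed in: The lever rests in the third notch on from where it started (post within 5 mm of it), the terminal block stands upright on the channel floor between the rails with its +y face within 3 mm of the backstop, at rest and released; the bystanders have not moved (all of step 3 and all of step 4 and value of joint index_lever above 0.65 rad and x of block_center in the frame of stop_face between -0.008 and 0.008 m and z of block_center in the frame of stop_face between -0.005 and 0.005 m and angle between block_center's own z axis and vertical below 0.1 rad and linear speed of block below 0.01 m/s); the robot touches nothing.
It fails at once if the lever goes past the third click (more than half-way to a fourth) (distance of lever_post from where it was at the start of the episode above 0.0765 m).
It fails at once if the robot pushes the backstop itself (over 3 N) (contact force between any of the fingers, the arm and backstop above 3 N).
It fails at once if the block is pressed against the backstop with over 20 N (contact force between block and backstop above 20 N).
It fails at once if a bystander is moved over 15 mm (distance of any of spare_center, screwdriver, blue_bin from where it was at the start of the episode above 0.015 m).
It also fails if it takes over 56 s, if anything falls off the work surface, if the arm or the gripper's body presses on something with over 40 N, if the wrist force passes 120 N, or if a joint passes its speed limit or range.

## Working session

There is one attempt and no reset: what is moved stays moved. The work goes in short steps, Python scripts to look and compute and a shell command to move; the robot and the scene stay as the last step left them, time stands still between calls to the robot, and variables do not carry over. Pictures are saved under pics/ and viewed, about 8 in all and at most 12, crops included, and the job is handed in when it is done.

```bash
mkdir -p pics; ls
python3 - <<'E'
from workcell import robot
import cv2
for n in ("top","side"):
    p=robot.camera_params(n); print(n,p)
    cv2.imwrite(f"pics/{n}0.png",robot.grab_frame(n)[:,:,::-1])
print(robot.get_state())
E
```

```text
pics
top {'K': array([[464.8246937 ,   0.        , 326.68334792],
       [  0.        , 464.8246937 , 239.8802549 ],
       [  0.        ,   0.        ,   1.        ]]), 'R': array([[ 0.02640369, -0.99955498, -0.01388124],
       [-0.99320341, -0.02465622, -0.11375001],
       [ 0.11335713,  0.01679032, -0.99341243]]), 't': array([-0.00562421,  0.63665694,  1.10691783])}
side {'K': array([[464.13292256,   0.        , 312.70659396],
       [  0.        , 464.13292256, 234.18000199],
       [  0.        ,   0.        ,   1.        ]]), 'R': array([[ 0.99761387, -0.06480316,  0.0238143 ],
       [-0.01057643, -0.48430881, -0.87483319],
       [ 0.06822543,  0.87249386, -0.48383857]]), 't': array([-0.64147919,  0.09150342,  1.3227826 ])}
{'clock': 0.1, 'joint_positions': array([-1.02245908,  0.50828915, -0.23751491,  1.50101718,  0.12570811,
        1.14887855, -0.1548307 ]), 'joint_vel': array([ 2.94800416e-04, -2.33786092e-03,  7.72648851e-06, -3.16778168e-03,
       -8.49387818e-04,  1.14747783e-03,  1.29849007e-04]), 'joint_efforts': array([-5.01191971e-03, -6.21822882e+01, -2.19447970e+00, -2.50204772e+01,
        1.25681644e-02,  7.83541618e-03, -2.05336164e-05]), 'tcp_pos': array([0.26770468, 0.56428352, 0.23049945]), 'orientation': array([ 0.15474547,  0.68995355, -0.15585732,  0.68972924]), 'force': array([0.02168524, 0.3637041 , 0.17243808]), 'ft_torque': array([ 0.01326229, -0.031814  ,  0.03072098]), 'opening': 0.08546853575354284}
```

View pics/top0.png

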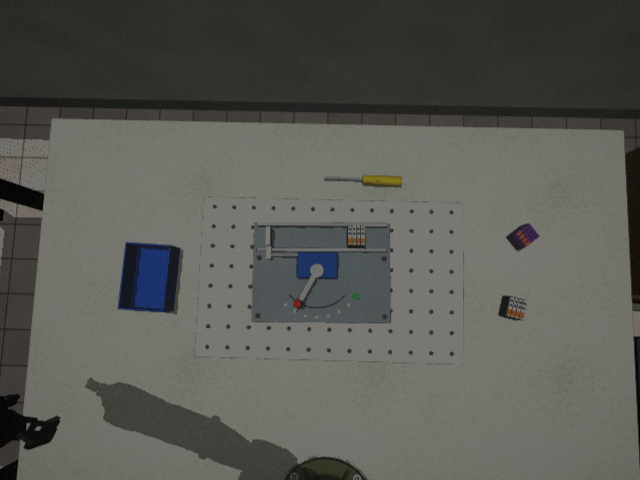

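View pics/side0.png

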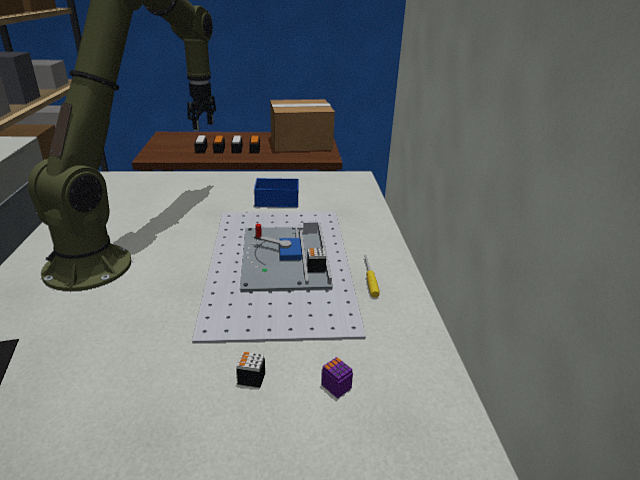

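Run:
```python
import cv2
a=cv2.imread("pics/top0.png")[210:335,240:405]
cv2.imwrite("pics/c0.png",cv2.resize(a,None,fx=4.8,fy=4.8,interpolation=cv2.INTER_CUBIC))
```

```text
(no output)
```

View pics/c0.png

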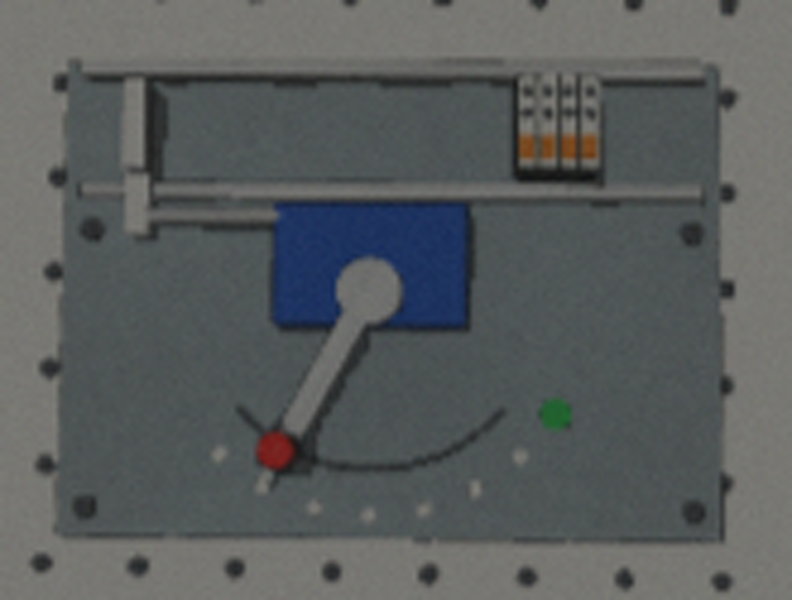

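```bash
cat > h.py <<'E'
import numpy as np
from workcell import robot
from scipy.spatial.transform import Rotation as Ro
def proj(n,X):
    p=robot.camera_params(n); c=np.atleast_2d(X)@p["R"].T+p["t"]; q=c@p["K"].T; return q[:,:2]/q[:,2:]
def back(n,uv,z):
    p=robot.camera_params(n); d=p["R"].T@np.linalg.inv(p["K"])@[*uv,1]; o=-p["R"].T@p["t"]; return o+d*(z-o[2])/d[2]
E
python3 - <<'E'
from h import *
from scipy.optimize import least_squares
F=np.array([[-145,160,12],[-145,-180,12],[100,-180,12],[100,160,12],[-38,50,34],[-38,-50,34]])/1e3
U=np.array([[57,535],[723,541],[718,66],[70,62],[274,326],[469,327]])/4.8+[240,210]
def W(s,F):
    c,n=np.cos(s[2]),np.sin(s[2]); return np.c_[c*F[:,0]-n*F[:,1]+s[0],n*F[:,0]+c*F[:,1]+s[1],F[:,2]+s[3]]
for z in (0,.005,None):
    f=lambda s:(proj("top",W([*s[:3],s[3] if z is None else z],F))-U).ravel()
    r=least_squares(f,[.5,0,0,0]); print(z,r.x,r.fun.round(2))
z=0
r=least_squares(lambda s:(proj("top",W([*s[:3],0],F))-U).ravel(),[.5,0,0,0]); s=r.x; s[3]=0
for q in (0,.25,.5,.75,1.,1.25):
    P=np.array([[-20-90*np.cos(q-.75),-90*np.sin(q-.75),83]])/1e3
    print(q,W(s,P),(proj("top",W(s,P))-[240,210])*4.8)
b=back("top",np.array([557,121])/4.8+[240,210],.068)
c,n=np.cos(s[2]),np.sin(s[2]); d=b-s[[0,1,3]]; print("block",b,c*d[0]+n*d[1],-n*d[0]+c*d[1])
E
```

```text
0 [0.58051312 0.03203657 0.01867264 0.        ] [ 0.42 -0.13 -0.31 -0.18 -0.03  0.11  0.23  0.19 -0.3  -0.03  0.    0.06]
0.005 [0.58033956 0.03189664 0.01867388 0.        ] [ 0.12  0.06 -0.    0.02  0.27 -0.11 -0.05 -0.03 -0.41 -0.02  0.08  0.07]
None [0.58038871 0.03193627 0.01867353 0.00358362] [ 0.21  0.01 -0.09 -0.04  0.18 -0.05  0.03  0.03 -0.38 -0.02  0.06  0.07]
0 [[0.49353063 0.09177037 0.083     ]] [[239.81698857 421.35668635]]
0.25 [[0.4807423  0.07332919 0.083     ]] [[276.90617912 448.98357249]]
0.5 [[0.47291394 0.05229741 0.083     ]] [[319.79091256 466.48543085]]
0.75 [[0.47053229 0.0299827  0.083     ]] [[365.75478956 472.71144635]]
1.0 [[0.47374544 0.00777246 0.083     ]] [[411.86576602 467.24392348]]
1.25 [[ 0.48235359 -0.01295236  0.083     ]] [[455.17697116 450.43200586]]
block [ 0.64595787 -0.05974684  0.068     ] 0.06371960243847939 -0.09298936248068566
```

Run:
```python
from h import *
s=robot.get_state(); R=Ro.from_quat(s["orientation"]).as_matrix(); print(R.round(3))
for ang in (0,np.pi/2,-np.pi/2,np.pi):
    pass
# target: tool x=-z ; tool y = world +-y*fixture yaw
for sg in (1,-1):
    y=sg*np.array([-np.sin(.0187),np.cos(.0187),0]);x=np.array([0,0,-1.]);T=np.c_[x,y,np.cross(x,y)]
    print("jaw y",sg,Ro.from_matrix(T@R.T).as_rotvec().round(3))
    y=sg*np.array([np.cos(.0187),np.sin(.0187),0]);T=np.c_[x,y,np.cross(x,y)]
    print("jaw x",sg,Ro.from_matrix(T@R.T).as_rotvec().round(3))
```

```text
[[-0.001  0.429  0.904]
 [-0.001  0.904 -0.429]
 [-1.    -0.002  0.   ]]
jaw y 1 [ 0.002 -0.     0.462]
jaw x 1 [ 1.000e-03 -1.000e-03 -1.109e+00]
jaw y -1 [-0.00e+00 -2.00e-03 -2.68e+00]
jaw x -1 [2.000e-03 1.000e-03 2.032e+00]
```

```bash
python3 -m crank '{"jaw":[-1,-1,-1,-1,-1,-1,-1,-1,-1,-1,-1,-1],"delta_pos":[[21,-44,0],[21,-44,0],[21,-44,0],[21,-44,0],[21,-44,0],[21,-44,0],[21,-44,0],[21,-44,0],[21,-44,0],[21,-44,0],[21,-44,-8],[21,-44,-8]],"turn":[[0,0,0.462],[0,0,0.462],[0,0,0.462],[0,0,0.462],[0,0,0.462],[0,0,0.462],[0,0,0.462],[0,0,0.462],[0,0,0.462],[0,0,0.462],[0,0,0.462],[0,0,0.462]]}'
python3 - <<'E'
from h import *
import cv2
cv2.imwrite("pics/w1.png",robot.grab_frame("wrist")[:,:,::-1])
print(robot.get_state()["tcp_pos"],robot.camera_params("wrist"))
s=robot.get_state();print(s["force"],s["opening"],Ro.from_quat(s["orientation"]).as_matrix().round(3))
E
```

```text
clock: 1.3
tcp_pos: [0.4777, 0.1226, 0.1494]
orientation: [-0.006, 0.707, 0.005, 0.707]
force: [-0.7, -0.0, 0.2]
opening: 0.0003
[0.47501795 0.12273983 0.14542055] {'K': array([[341.57932995,   0.        , 313.98406627],
       [  0.        , 341.57932995, 246.28857341],
       [  0.        ,   0.        ,   1.        ]]), 'R': array([[-1.60393858e-02,  9.99870863e-01, -9.97426582e-04],
       [ 9.48031975e-01,  1.55248337e-02,  3.17796087e-01],
       [ 3.17770533e-01,  4.15166176e-03, -9.48158558e-01]]), 't': array([-0.1150279 , -0.46646017,  0.14870202])}
[-1.42565355 -0.03154911 -2.30437028] 0.00023516386740431326 [[-0.008 -0.017  1.   ]
 [-0.002  1.     0.017]
 [-1.    -0.002 -0.008]]
```

View pics/w1.png

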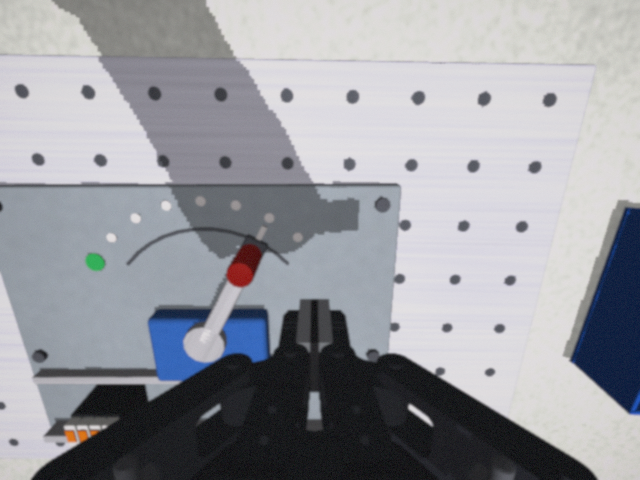

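```bash
python3 -m crank '{"jaw":[-1,-1,-1,-1,-1],"delta_pos":[[0.3,0.1,-5],[0.3,0.1,-9.4],[0.3,0.1,-9.4],[0.3,-1.4,-9.4],[0.3,-1.4,-9.4]],"turn":[[0,0,0],[0,0,0],[0,0,0],[0,0,0],[0,0,0]]}'
python3 - <<'E'
from h import *
import cv2
im=robot.grab_frame("wrist"); cv2.imwrite("pics/w2.png",im[:,:,::-1])
s=robot.get_state();print(s["tcp_pos"],s["force"])
P=lambda X:proj("wrist",X)
for q in (0,.25,.5):
    c,n=np.cos(.0187),np.sin(.0187);x,y=-.02-.09*np.cos(q-.75),-.09*np.sin(q-.75)
    print(q,P([.5805+c*x-n*y,.032+n*x+c*y,.083]))
h=cv2.cvtColor(im,cv2.COLOR_RGB2HSV); m=((h[...,0]<6)|(h[...,0]>174))&(h[...,1]>150)&(h[...,2]>60)
v,u=np.nonzero(m); print(u.min(),u.max(),v.min(),v.max())
E
```

```text
clock: 1.85
tcp_pos: [0.4815, 0.1094, 0.059]
orientation: [-0.007, 0.707, 0.006, 0.707]
force: [0.1, 0.1, 0.2]
opening: 0.0004
[0.48177034 0.11038832 0.05921523] [-0.21171472  0.15794766  0.38902158]
0 [[268.9236654  366.66284839]]
0.25 [[222.81264523 340.03173938]]
0.5 [[168.72875205 322.56316702]]
203 260 297 366
```

View pics/w2.png

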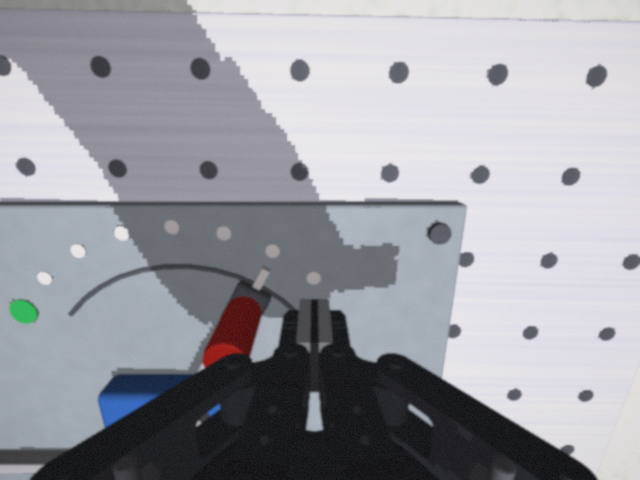

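```bash
cat > q.py <<'E'
from h import *
import cv2
from scipy.optimize import minimize_scalar
s=robot.get_state();print("t",s["clock"],"tcp",s["tcp_pos"].round(4),"F",s["force"].round(1))
def top(q,z=.083):
    c,n=np.cos(.0187),np.sin(.0187);x,y=-.02-.09*np.cos(q-.75),-.09*np.sin(q-.75)
    return np.array([.5805+c*x-n*y,.032+n*x+c*y,z])
im=robot.grab_frame("wrist"); h=cv2.cvtColor(im,cv2.COLOR_RGB2HSV); m=((h[...,0]<6)|(h[...,0]>174))&(h[...,1]>150)&(h[...,2]>60)
# fit silhouette: left edge of blob over rows vs cylinder model
def mask(q):
    k=np.zeros(m.shape,np.uint8); a=np.linspace(0,2*np.pi,24); r=np.c_[.009*np.cos(a),.009*np.sin(a),0*a]
    p=np.vstack([proj("wrist",top(q,z)+r) for z in (.043,.083)]); cv2.fillConvexPoly(k,cv2.convexHull(p.astype(np.float32)).astype(int),1); return k>0
qs=np.arange(0,1.6,.01); sc=[(mask(q)&m).sum()/(mask(q)|m).sum() for q in qs]
i=int(np.argmax(sc)); print("q est",qs[i].round(2),"iou",round(sc[i],2))
E
python3 q.py
python3 -m crank '{"jaw":[-1,-1,-1,-1,-1,-1,-1,-1],"delta_pos":[[0,-0.3,0],[0,-0.5,0],[0,-0.7,0],[0,-0.9,0],[0,-1.1,0],[0,-1.3,0],[0,-1.5,0],[0,-1.5,0]],"turn":[[0,0,0],[0,0,0],[0,0,0],[0,0,0],[0,0,0],[0,0,0],[0,0,0],[0,0,0]]}'
python3 q.py
```

```text
t 1.9 tcp [0.4818 0.1104 0.0592] F [-0.2  0.2  0.4]
q est 0.22 iou 0.66
clock: 2.75
tcp_pos: [0.4802, 0.0964, 0.0572]
orientation: [-0.007, 0.707, 0.007, 0.707]
force: [-2.2, 4.5, 1.0]
opening: -0.0002
t 2.75 tcp [0.4802 0.0964 0.0572] F [-2.2  4.5  1. ]
q est 0.23 iou 0.65
```

```bash
python3 -m crank '{"jaw":[-1,-1,-1,-1,-1,-1,-1,-1],"delta_pos":[[0,-0.2,0],[-0.1,-0.4,0],[-0.1,-0.6,0],[-0.2,-0.8,0],[-0.2,-1.0,0],[-0.2,-1.1,0],[-0.2,-1.1,0],[-0.2,-1.1,0]],"turn":[[0,0,0],[0,0,0],[0,0,0],[0,0,0],[0,0,0],[0,0,0],[0,0,0],[0,0,0]]}'
python3 q.py
```

```text
clock: 3.6
tcp_pos: [0.4792, 0.0841, 0.0573]
orientation: [-0.007, 0.707, 0.006, 0.707]
force: [0.0, -0.2, -0.2]
opening: -0.0001
t 3.6 tcp [0.4792 0.0841 0.0573] F [ 0.  -0.2 -0.2]
q est 0.47 iou 0.64
```

```bash
python3 -m crank '{"jaw":[-1,-1,-1,-1,-1,-1,-1,-1,-1,-1,-1],"delta_pos":[[-0.2,-0.3,0],[-0.4,-0.6,0],[-0.5,-0.8,0],[-0.6,-1.0,0],[-0.6,-1.2,0],[-0.6,-1.4,0],[-0.6,-1.6,0],[-0.6,-1.8,0],[-0.6,-2.0,0],[-0.6,-2.1,0],[-0.6,-2.1,0]],"turn":[[0,0,0],[0,0,0],[0,0,0],[0,0,0],[0,0,0],[0,0,0],[0,0,0],[0,0,0],[0,0,0],[0,0,0],[0,0,0]]}'
python3 q.py
```

```text
clock: 4.75
tcp_pos: [0.4729, 0.063, 0.0573]
orientation: [-0.007, 0.707, 0.006, 0.707]
force: [0.8, -0.1, -0.4]
opening: 0.0001
t 4.75 tcp [0.4729 0.063  0.0573] F [ 0.8 -0.1 -0.4]
q est 0.73 iou 0.64
```

```bash
python3 -m crank '{"jaw":[-1,-1,-1,-1,-1,-1,-1,-1,-1,-1,-1,-1],"delta_pos":[[0,0,0],[0,-0.3,0],[0,-0.6,0],[0,-0.8,0],[0,-1.0,0],[0,-1.2,0],[0,-1.4,0],[0,-1.6,0],[0,-1.8,0],[0,-2.0,0],[0,-2.1,0],[0,-2.1,0]],"turn":[[0,0,0],[0,0,0],[0,0,0],[0,0,0],[0,0,0],[0,0,0],[0,0,0],[0,0,0],[0,0,0],[0,0,0],[0,0,0],[0,0,0]]}'
python3 q.py
```

```text
clock: 6.0
tcp_pos: [0.4729, 0.042, 0.0573]
orientation: [-0.007, 0.707, 0.006, 0.707]
force: [0.1, -0.3, -0.1]
opening: 0.0001
t 6.0 tcp [0.4729 0.042  0.0573] F [ 0.1 -0.3 -0.1]
q est 0.94 iou 0.63
```

```bash
python3 -m crank '{"jaw":[-1,-1,-1],"delta_pos":[[0,2,0],[0,2,5],[0,2,10]],"turn":[[0,0,0],[0,0,0],[0,0,0]]}'
python3 -m crank '{"jaw":[-1,-1,-1,-1,-1,-1,-1,-1,-1,-1,-1,-1],"delta_pos":[[3,-4,0],[7,-8,0],[10,-12,0],[14,-16,0],[17.4,-19.5,0],[17.4,-19.5,0],[17.4,-19.5,0],[17.4,-19.5,0],[17.4,-19.5,0],[17.4,-19.5,0],[17.4,-19.5,0],[17.4,-19.5,0]],"turn":[[0,0,-0.13],[0,0,-0.27],[0,0,-0.4],[0,0,-0.54],[0,0,-0.68],[0,0,-0.82],[0,0,-0.96],[0,0,-1.1],[0,0,-1.24],[0,0,-1.38],[0,0,-1.52],[0,0,-1.57]]}'
python3 -m crank '{"jaw":[-1,-1],"delta_pos":[[0,0,0],[0,0,0]],"turn":[[0,0,0],[0,0,0]]}'
python3 - <<'E'
from h import *
import cv2
im=robot.grab_frame("wrist"); im2=robot.grab_frame("top")
c=cv2.resize(im2[210:335,240:405],None,fx=2.4,fy=2.4); o=np.zeros((480,800,3),np.uint8); o[:360,:480]=cv2.resize(im,(480,360)); o[:300,404:800][:,80:]=c[:,:316]
cv2.imwrite("pics/w3.png",np.vstack([cv2.resize(im,(400,300)),cv2.resize(c,(400,300))])[:,:,::-1])
s=robot.get_state();print(s["tcp_pos"],s["joint_positions"],s["force"],Ro.from_quat(s["orientation"]).as_matrix().round(3))
E
```

```text
clock: 6.35
tcp_pos: [0.4717, 0.0629, 0.1572]
orientation: [-0.007, 0.709, 0.007, 0.705]
force: [1.9, -0.4, 0.6]
opening: 0.0003
clock: 7.55
tcp_pos: [0.6466, -0.1326, 0.1571]
orientation: [0.496, 0.504, -0.497, 0.504]
force: [-0.8, 0.7, 0.9]
opening: -0.0002
clock: 7.75
tcp_pos: [0.6467, -0.1325, 0.1571]
orientation: [0.494, 0.505, -0.495, 0.505]
force: [0.0, 0.3, -0.3]
opening: -0.0001
[ 0.6467137  -0.1324384   0.15723026] [ 0.04912634  0.62520191  0.20189651  1.50539176 -0.13767058  1.02512857
  0.30656087] [-0.30955458 -0.34015781 -0.42165113] [[-0.     1.     0.021]
 [-0.     0.021 -1.   ]
 [-1.    -0.     0.   ]]
```

View pics/w3.png

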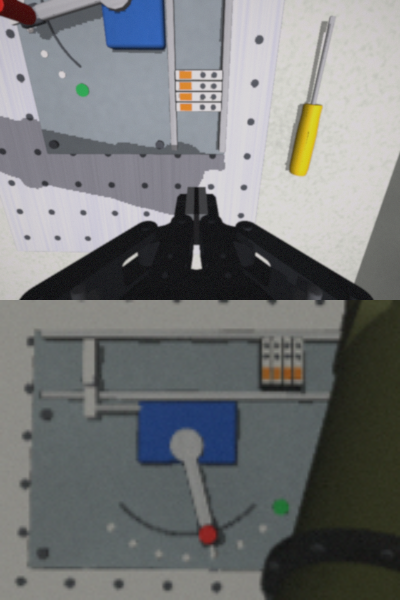

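```bash
python3 -m crank '{"jaw":[-1,-1,-1,-1,-1],"delta_pos":[[0,0,-5],[0,0,-10],[0,0,-12.5],[0,0,-12.5],[0,0,-12.5]],"turn":[[0,0,0],[0,0,0],[0,0,0],[0,0,0],[0,0,0]]}'
python3 -m crank '{"jaw":[-1,-1,-1,-1,-1,-1,-1,-1,-1,-1],"delta_pos":[[0,1,0],[0,2,0],[0,2.5,0],[0,3,0],[0,3.4,0],[0,3.7,0],[0,4,0],[0,4.3,0],[-0.1,4.6,0],[-0.1,4.6,0]],"turn":[[0,0,0],[0,0,0],[0,0,0],[0,0,0],[0,0,0],[0,0,0],[0,0,0],[0,0,0],[0,0,0],[0,0,0]]}'
```

```text
clock: 8.35
tcp_pos: [0.6472, -0.1327, 0.0328]
orientation: [0.495, 0.505, -0.495, 0.505]
force: [0.0, 0.2, 0.7]
opening: -0.0001
clock: 9.35
tcp_pos: [0.6457, -0.0859, 0.0322]
orientation: [0.495, 0.505, -0.495, 0.505]
force: [1.2, -0.9, -0.3]
opening: 0.0003
```

```bash
python3 -m crank '{"jaw":[-1,-1,-1,-1,-1,-1,-1,-1,-1,-1,-1,-1],"delta_pos":[[0,0.4,0],[0,0.9,0],[0,1.5,0],[0,2.1,0],[0,2.7,0],[-0.1,3.3,0],[-0.1,3.9,0],[-0.1,4.5,0],[-0.1,5.1,0],[-0.1,5.6,0],[-0.1,6,0],[-0.1,6.2,0]],"turn":[[0,0,0],[0,0,0],[0,0,0],[0,0,0],[0,0,0],[0,0,0],[0,0,0],[0,0,0],[0,0,0],[0,0,0],[0,0,0],[0,0,0]]}'
python3 -m crank '{"jaw":[-1,-1,-1,-1,-1,-1,-1,-1,-1,-1,-1,-1],"delta_pos":[[0,0.4,0],[0,0.9,0],[0,1.5,0],[0,2.1,0],[0,2.7,0],[-0.1,3.3,0],[-0.1,3.9,0],[-0.1,4.5,0],[-0.1,5.1,0],[-0.1,5.6,0],[-0.1,6,0],[-0.1,6.2,0]],"turn":[[0,0,0],[0,0,0],[0,0,0],[0,0,0],[0,0,0],[0,0,0],[0,0,0],[0,0,0],[0,0,0],[0,0,0],[0,0,0],[0,0,0]]}'
python3 - <<'E'
from h import *
import cv2
im=robot.grab_frame("wrist")
cv2.imwrite("pics/w4.png",im[:,:,::-1])
s=robot.get_state();print(s["tcp_pos"],s["force"])
E
```

```text
clock: 10.55
tcp_pos: [0.6448, -0.0237, 0.0322]
orientation: [0.495, 0.505, -0.495, 0.505]
force: [0.7, -1.1, -0.1]
opening: 0.0001
clock: 11.75
tcp_pos: [0.6438, 0.0383, 0.0323]
orientation: [0.495, 0.505, -0.495, 0.505]
force: [0.5, -0.9, -0.2]
opening: 0.0003
[0.64380223 0.03852193 0.03226478] [ 0.42875385 -0.28064082 -0.30055323]
```

View pics/w4.png

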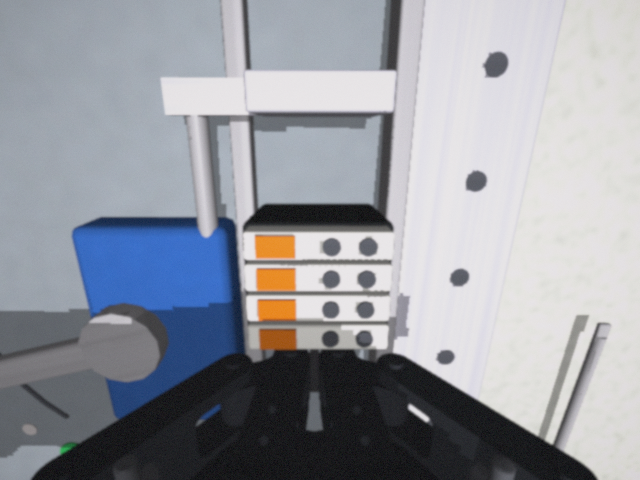

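Run:
```python
from h import *
d=np.array([-.0187,1,0])
print((back("wrist",(320,113),.052)),back("wrist",(318,229),.068),back("wrist",(318,205),.012))
```

```text
[0.64471356 0.12742314 0.052     ] [0.64468304 0.09141887 0.068     ] [0.64544377 0.08752739 0.012     ]
```

```bash
python3 -m crank '{"jaw":[-1,-1,-1,-1,-1,-1,-1,-1,-1,-1],"delta_pos":[[0,0.4,0],[0,0.8,0],[0,1.2,0],[0,1.6,0],[0,2.0,0],[0,2.3,0],[0,2.6,0],[0,2.8,0],[0,2.9,0],[0,2.9,0]],"turn":[[0,0,0],[0,0,0],[0,0,0],[0,0,0],[0,0,0],[0,0,0],[0,0,0],[0,0,0],[0,0,0],[0,0,0]]}'
python3 - <<'E'
from h import *
import cv2
im=robot.grab_frame("wrist")
cv2.imwrite("pics/w5.png",cv2.resize(im[40:260,150:450],None,fx=2,fy=2)[:,:,::-1])
s=robot.get_state();print(s["tcp_pos"],s["force"])
E
```

```text
clock: 12.8
tcp_pos: [0.6438, 0.0669, 0.0323]
orientation: [0.495, 0.505, -0.495, 0.505]
force: [-0.4, 0.4, -0.4]
opening: -0.0001
[0.6437692  0.06678896 0.03223612] [ 0.25037949 -0.24128891 -0.14667831]
```

View pics/w5.png

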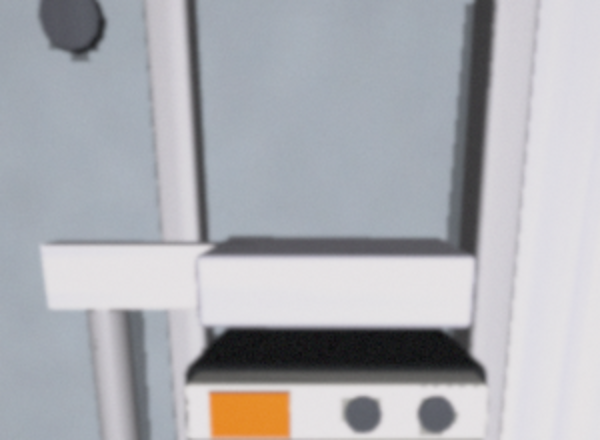

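```bash
python3 - <<'E'
from h import *
print((back("wrist",(320,203.5),.052)),back("wrist",(318,230),.068))
E
python3 -m crank '{"jaw":[-1,-1,-1,-1],"delta_pos":[[0,0.1,0],[0,0.2,0],[0,0.3,0],[0,0.3,0]],"turn":[[0,0,0],[0,0,0],[0,0,0],[0,0,0]]}'
python3 -m crank '{"jaw":[-1,-1],"delta_pos":[[0,0.1,0],[0,0.1,0]],"turn":[[0,0,0],[0,0,0]]}'
```

```text
[0.64549217 0.12485135 0.052     ] [0.64469318 0.11938199 0.068     ]
clock: 13.25
tcp_pos: [0.6438, 0.07, 0.0323]
orientation: [0.495, 0.505, -0.495, 0.505]
force: [-0.3, -0.4, -0.8]
opening: 0.0
clock: 13.45
tcp_pos: [0.6438, 0.0709, 0.0323]
orientation: [0.495, 0.505, -0.495, 0.505]
force: [0.6, 0.2, 0.2]
opening: -0.0001
```

Gap estimate was about 5.5 mm; 4 mm of it is covered so far.

```bash
for i in 1; do python3 -m crank '{"jaw":[-1,-1],"delta_pos":[[0,0.1,0],[0,0.1,0]],"turn":[[0,0,0],[0,0,0]]}'; python3 -m crank '{"jaw":[-1,-1],"delta_pos":[[0,0.05,0],[0,0.05,0]],"turn":[[0,0,0],[0,0,0]]}'; done
python3 - <<'E'
from h import *
import cv2
im=robot.grab_frame("wrist")
cv2.imwrite("pics/w6.png",cv2.resize(im[160:260,200:430],None,fx=3,fy=3)[:,:,::-1])
s=robot.get_state();print(s["tcp_pos"],s["force"])
E
```

```text
clock: 13.65
tcp_pos: [0.6438, 0.0719, 0.0323]
orientation: [0.495, 0.505, -0.495, 0.505]
force: [0.1, -0.0, -0.8]
opening: 0.0
clock: 13.85
tcp_pos: [0.6438, 0.0722, 0.0323]
orientation: [0.495, 0.505, -0.495, 0.505]
force: [1.1, -0.7, -0.4]
opening: -0.0003
[0.64380039 0.07213721 0.03225459] [-0.54338588 -1.20763192  0.3726861 ]
```

View pics/w6.png

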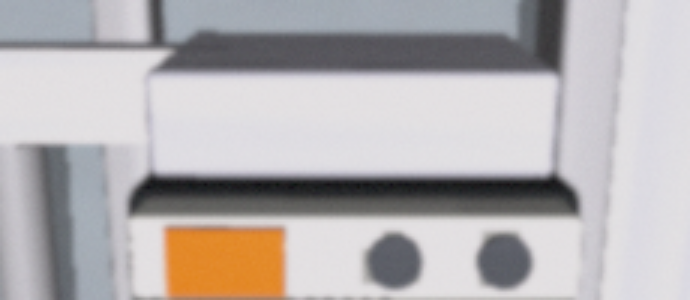

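```bash
python3 -m crank '{"jaw":[-1,-1],"delta_pos":[[0,0.05,0],[0,0.05,0]],"turn":[[0,0,0],[0,0,0]]}'; python3 -m crank '{"jaw":[-1,-1],"delta_pos":[[0,0.05,0],[0,0.05,0]],"turn":[[0,0,0],[0,0,0]]}'
```

```text
clock: 14.1
tcp_pos: [0.6438, 0.0723, 0.0323]
orientation: [0.495, 0.505, -0.495, 0.505]
force: [-0.6, -2.7, 0.5]
opening: -0.0003
clock: 14.3
tcp_pos: [0.6438, 0.0724, 0.0323]
orientation: [0.495, 0.505, -0.495, 0.505]
force: [-0.7, -4.4, -0.1]
opening: -0.0001
```

```bash
python3 -m crank '{"jaw":[-1,-1,-1,-1,-1,-1,-1,-1,-1,-1],"delta_pos":[[0,0,0],[0,0,0],[0,0,0],[0,-0.5,0],[0,-2,0],[0,-5,0],[0,-5,5],[0,-5,10],[0,-5,15],[0,-5,15]],"turn":[[0,0,0],[0,0,0],[0,0,0],[0,0,0],[0,0,0],[0,0,0],[0,0,0],[0,0,0],[0,0,0],[0,0,0]]}'
python3 - <<'E'
from h import *
import cv2
im=robot.grab_frame("wrist"); t=robot.grab_frame("top")
cv2.imwrite("pics/w7.png",np.hstack([cv2.resize(im,(400,300)),cv2.resize(t[210:335,240:405],(400,300))])[:,:,::-1]); cv2.imwrite("pics/w7w.png",im[:,:,::-1]);cv2.imwrite("pics/top7.png",t[:,:,::-1])
s=robot.get_state();print(s["tcp_pos"],s["force"])
E
```

```text
clock: 15.3
tcp_pos: [0.6477, 0.0222, 0.1902]
orientation: [0.499, 0.502, -0.492, 0.508]
force: [0.3, -0.4, 0.3]
opening: -0.0001
[0.64450483 0.02286173 0.18394815] [ 0.38657355  0.14640935 -0.78100313]
```

View pics/w7.png

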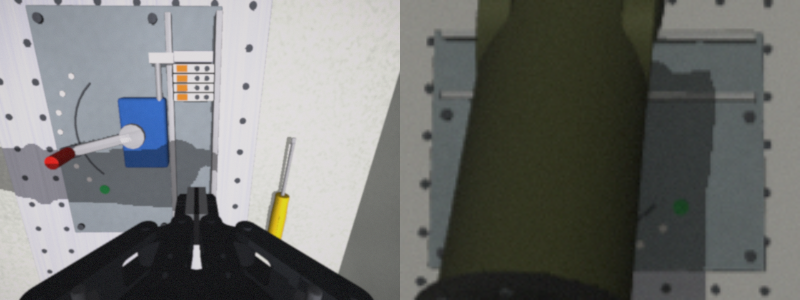

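```bash
python3 -m crank '{"jaw":[-1,-1,-1],"delta_pos":[[0,0,0],[0,0,0],[0,0,0]],"turn":[[0,0,0],[0,0,0],[0,0,0]]}'; python3 -c "
from workcell import robot
print(robot.get_state()['clock'],robot.hand_in())"
```

```text
clock: 15.7
tcp_pos: [0.6432, 0.0232, 0.1808]
orientation: [0.494, 0.506, -0.496, 0.504]
force: [-0.4, -0.0, 0.1]
opening: -0.0002
the job is handed in; nothing more can be done
15.7 None
```

I moved the lever three clicks towards the green dot, slid the block up against the backstop, and handed the job in at 15.7 s. No verdict was reported.

- **Lever:** It started in the second notch (0.25 rad). I pushed it one click at a time with the shut fingers. The force fell to about zero after each click. The last picture shows the post in the fifth notch (1.0 rad), with four dots on one side and two on the other. My wrist-camera fit read 0.94 rad there, 0.06 low. It had already read 0.02–0.03 low in the earlier notches, so I took the notch count from the dots.
- **Block:** I pushed it at about 1 N, then crept in 0.5–1 mm steps until it stopped, with the contact force at 4.4 N. The last picture shows it upright and square between the rails, against the backstop, after the arm had backed off.
- **Other objects:** The robot did not touch the backstop. My path kept clear of the spare block, screwdriver and bin, but I did not re-measure their positions at the end. The arm hid the block and lever in the last top view, so the final check rests on the wrist picture.

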